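Close up a row of blocks in the glue-up jig and turn the keeper behind it

ROBOT

A 6-joint arm with a two-finger parallel gripper is mounted at the origin on a cart in front of the work surface, level with it; the furniture and walls round the work are solid. World frame = base frame: x ahead of the robot, y to its left, z up, the work surface at z = 0. Lengths are in m, angles in rad, forces in N, time in s.
With the tool pointing down it reaches from about 0.3 to 0.85 m from the base axis. Payload 5.4 kg.
Tool frame: the origin (TCP) lies on the mounting face of the last link; the fingertips stand 173 mm ahead of it and the grasp point (between the pads) lies 155 mm ahead of it (bot.tcp_to_tips is the distance from the TCP to the fingertips, in m); y points along the fingers, x is the direction in which the jaws open and shut, and the axes are right-handed (so a half turn about y gives the same grasp; the last joint's range is limited). The gripper opens to 85 mm and grips with 20 to 120 N. Pads are 22 mm wide; open, the fingers measure 114 mm over their backs; the gripper's body (76 mm by 85 mm) begins 54 mm behind the grasp point. The pads swing forward as they close: fully open they stand 13 mm farther back than shut.
Start: joints at [-1.468, 0.158, 1.597, -0, 1.386, -0.21], TCP at [0.177, -0.547, 0.405] pointing down, gripper open.
Joint ranges: [-2.91, 2.91], [-0.94, 2.29], [0.18, 2.7], [-1.29, 4.43], [0.17, 2.64], [-3, 3]. Speed limits (rad/s): [2.57, 2.57, 3.14, 3.14, 3.14, 3.14].

INTERFACE

Orientations are given as a unit quaternion [w, x, y, z].
In Python, from station import bot gives the robot as it stands.
- The arm moves only by the shell command python3 -m pendant 'ROWS'. ROWS is text: rows parted by semicolons, each of 7 numbers parted by spaces: the shift along the world's x, y, z in cm, then the turn, a rotation vector about the world's x, y, z in degrees, then the opening, from 0 (shut) to 1 (fully open). A call has 1 to 8 rows; each row shifts and turns the commanded pose from where the row before left it; what a row does not reach is not made up. A row lasts 1/12 s, in which the tool goes at most 41.7 mm and 7.16 degrees, less where a joint would pass 70% of its speed; a pose out of reach is approached as far as the arm can. A call with a gripper value outside its range is refused whole. The fingers move at their own pace and stop on an object; the grip force is fixed at half the most. Time passes only in rows, so rows that do not move let the fingers close. It gives the time, the measured TCP pose, the force and the opening at its end, in the units of the state.
- bot.read_state(): the state, without advancing time (a new reading comes with each control period).
- bot.capture(name): name is "side" or "top"; returns a dict with "image" (400x640x3 uint8, red, green, blue), "fovy" (degrees; the focal length in pixels is half the picture's height over the tangent of half this angle, whatever the lens; pixels are square), "cx", "cy" (the principal point, pixels), "R" (3x3) and "t" (3): a world point X has camera coordinates R X + t. Camera axes: x right, y down, z forward; pixel columns grow to the right and rows downward; lengths in m; the calibration is good to about 2 mm. A picture is of the moment at which its call begins. There is no depth.
- bot.finish_job(): hands the job in, once; it reports no verdict.
The state is a dict: "time": time; "qpos": joint angles; "qd": joint speeds; "joint_torque": joint torques, N m; "position": TCP position; "eef_rot": TCP orientation; "ft_force": force on the tool from outside, world axes, zero at the start; "moment": the same for the moment, N m; "gripper_width": opening from 0.0 (shut) to 1.0 (fully open).
Only numpy, scipy, OpenCV 4.12 (cv2) and the standard library are available. Lean on these libraries where they do the work, as an engineer would, in place of code of your own. Each camera call takes 0.05 s, during which the arm holds its last target. There are 200 camera calls.

TASK

Push the row of four touching hardwood blocks along the channel of the jig as one train, pressing only on the rear of the last block, until the front block is fully home against the end stop and no gaps are left. Then turn the brass keeper by its peg with a fingertip, until it stops straight across the channel behind the last block. Only push: lift or pick up nothing, and leave the spare block and everything else on the table where they lie.

Things in the scene. Friction and masses are not known exactly. Their poses are not given: they have to be found in the camera images.
- jig: Glue-up jig, fixed to the table: plywood base 150 x 420 x 12 mm (x -100 to +50 mm) with two parallel wooden rails, each 18 mm thick, 10 mm high, and a straight channel 40 mm wide between them. Origin: on the table under the channel's centreline, midway along the base. Channel runs along y at x = 0: floor z = 12 mm, rail tops z = 22 mm, tops of the blocks in it z = 42 mm.
- row_home (a point): Point on the channel's centreline, jig x 0, y +50, z 27 mm: here the last block's rear face stands when the row is home and closed up. Blocks have 1 mm play each side; the row needs about 1 to 2 N to slide and starts 57 to 97 mm short of home.
- stop_face (a point): Centre of the fixed end stop's inner face, jig x 0, y -190, z 27 mm. The stop is a wooden block across the channel's -y end, 78 mm wide, top at z = 44 mm; the row is pushed towards jig -y against it. The +y end of the channel is open.
- pivot (a point): The keeper's vertical pivot, beside the rail at jig x -65, y +60, z 29 mm.
- keeper_peg (a point): Middle of the keeper's upright round brass peg: 14 mm diameter, from z = 34 to 66 mm above the table, 65 mm from the pivot.
- keeper (a joint): Brass arm, 95 mm long from the pivot, 14 mm wide, z = 24 to 34 mm. Angle in rad, clockwise from above: 0 = arm along jig +y, beside the rail, channel clear; 1.571 = hard stop, arm along jig +x, across the channel, 3 mm behind a row that is home. Starts at -0.25 to 0.15, turns down to -0.4, stays where left; about 1 N at the peg moves it.
- block_1: Hardwood block, 38 mm wide x 60 mm long (along the channel) x 30 mm high, front of the row, nearest the end stop. Origin: centre of the underside; own y along its length, parallel to the jig's +y at the start. 33 to 66 g.
- block_2: Hardwood block, 38 mm wide x 60 mm long (along the channel) x 30 mm high, second in the row. Origin: centre of the underside; own y along its length, parallel to the jig's +y at the start. 33 to 66 g.
- block_3: Hardwood block, 38 mm wide x 60 mm long (along the channel) x 30 mm high, third in the row. Origin: centre of the underside; own y along its length, parallel to the jig's +y at the start. 33 to 66 g.
- block_4: Hardwood block, 38 mm wide x 60 mm long (along the channel) x 30 mm high, last of the row, farthest from the end stop; its rear face (30 mm towards the jig's +y from the origin) is the one to push. Origin: centre of the underside; own y along its length, parallel to the jig's +y at the start. 33 to 66 g.
- spare_block: Spare hardwood block of the same kind, 38 x 60 x 30 mm, lying on the table beside the jig's far side (jig +x). Not part of the row; leave alone. Origin: centre of the underside.
- pencil: Red pencil, 7 x 165 x 7 mm, lying beside the jig's far side (jig +x). Leave alone. Origin under its middle.
- mallet: Round carver's mallet, 68 x 231 x 69 mm, lying at the left. Leave alone. Origin: centre of the underside.
- batten: Pine batten, 40 x 155 x 40 mm, at the near left. Leave alone. Origin: centre of the underside.
- offcut: Flat pale wood offcut, 45 x 90 x 22 mm, beyond the jig. Leave alone. Origin: centre of the underside.
- pliers: Pliers with red sleeves, 54 x 158 x 16 mm, at the left. Leave alone. Origin: centre of the underside.
Things that resemble listed ones, but are neither listed nor needed, are in the scene too. Leave any orange or red look-alike of the block_4 alone.

How it is judged:
On the way, in this order (a step that is already met when the one before it is completed fails the run):
1. the whole row is home against the end stop, without gaps (y of block_1 in the frame of jig between -0.164 and -0.157 m and x of block_1 in the frame of jig between -0.005 and 0.005 m and z of each of block_1, block_2, block_3, block_4 in the frame of jig below 0.016 m and y of block_2 in the frame of jig between -0.104 and -0.0965 m and x of block_2 in the frame of jig between -0.005 and 0.005 m and y of block_3 in the frame of jig between -0.044 and -0.036 m and x of block_3 in the frame of jig between -0.005 and 0.005 m and y of block_4 in the frame of jig between 0.016 and 0.0245 m and x of block_4 in the frame of jig between -0.005 and 0.005 m), for 0.2 s.
2. the keeper is turned fully across the channel (value of joint keeper above 1.48 rad), for 0.2 s.
At the end, for the whole second after the job is handed in: All four blocks lie in the channel in their order, closed up against the end stop (front block within 3 mm of the stop, last block within 4.5 mm of its closed-up place, flat on the floor, at rest), and the keeper stands across the channel behind them (joint above 1.48 rad) (all of step 1 and value of joint keeper above 1.48 rad and linear speed of each of block_1, block_2, block_3, block_4 below 0.01 m/s); the robot touches nothing.
It fails at once if block 1 is touched by the fingers (only the last block is pushed) (contact force between the fingers and block_1 above 1 N).
It fails at once if block 2 is touched by the fingers (only the last block is pushed) (contact force between the fingers and block_2 above 1 N).
It fails at once if block 3 is touched by the fingers (only the last block is pushed) (contact force between the fingers and block_3 above 1 N).
It fails at once if a block of the row is lifted or tipped (height (world z) of any of block_1, block_2, block_3, block_4 above 0.02 m or angle between any of block_1, block_2, block_3, block_4's own z axis and vertical above 0.25 rad).
It fails at once if another thing on the table is moved by more than 20 mm (distance of any of spare_block, pencil, mallet, batten, offcut, pliers from where it was at the start of the episode above 0.02 m).
It also fails if it takes over 51 s, if anything falls off the work surface, if the arm or the gripper's body presses on something with over 40 N, if the wrist force passes 120 N, or if a joint passes its speed limit or range.

## Working session

There is one attempt and no reset: what is moved stays moved. The work goes in short steps, Python scripts to look and compute and a shell command to move; the robot and the scene stay as the last step left them, time stands still between calls to the robot, and variables do not carry over. Pictures are saved under pics/ and viewed, about 8 in all and at most 12, crops included, and the job is handed in when it is done.

```bash
mkdir -p pics; ls
cat > h.py <<'E'
import numpy as np,cv2,pickle
from station import bot
def snap(n,f):
    c=bot.capture(n); pickle.dump(c,open(f'pics/{f}.pkl','wb')); cv2.imwrite(f'pics/{f}.png',c['image'][...,::-1]); return c
def load(f): return pickle.load(open(f'pics/{f}.pkl','rb'))
def fl(c): return 200/np.tan(np.radians(c['fovy'])/2)
def ray(c,u,v,z):
    R=np.array(c['R']);t=np.array(c['t']);d=R.T@np.array([(u-c['cx'])/fl(c),(v-c['cy'])/fl(c),1]);o=-R.T@t
    return o+d*(z-o[2])/d[2]
def proj(c,X):
    p=np.array(c['R'])@np.array(X)+np.array(c['t']);return np.array([c['cx'],c['cy']])+fl(c)*p[:2]/p[2]
E
python3 - <<'E'
from h import *
for n in('top','side'):
    c=snap(n,n+'0');print(n,c['fovy'],c['cx'],c['cy'],-np.array(c['R']).T@c['t'],np.array(c['R']).round(2).tolist())
s=bot.read_state();print(s)
E
```

```text
pics
top 48.91944961337445 325.7931293644091 200.25405252118958 [0.41971859 0.13023701 1.31534504] [[0.03, -1.0, -0.01], [-0.99, -0.03, -0.13], [0.13, 0.02, -0.99]]
side 54.38440367889139 321.4405983797611 202.5743347954145 [0.56698317 1.18627425 0.77868091] [[-1.0, -0.01, 0.02], [-0.02, 0.57, -0.82], [-0.01, -0.82, -0.57]]
{'time': 0.1, 'qpos': array([-1.46810337e+00,  1.58955590e-01,  1.59811814e+00, -1.72129152e-05,
        1.38622573e+00, -2.10110768e-01]), 'qd': array([ 0.00066888, -0.00037414, -0.00213339,  0.00025945, -0.00166874,
       -0.0001899 ]), 'joint_torque': array([-5.63710491e-04, -3.96990001e+01, -3.32338035e+01, -3.41215000e-04,
        4.16290059e-03, -2.22119070e-06]), 'position': array([ 0.17688772, -0.54684088,  0.40382629]), 'eef_rot': array([ 0.57222502, -0.57133503,  0.41642114, -0.41560588]), 'ft_force': array([0.48925926, 0.55200539, 0.45281391]), 'moment': array([0.0295712 , 0.02053459, 0.01122499]), 'gripper_width': 1.0031600400413192}
```

View pics/top0.png

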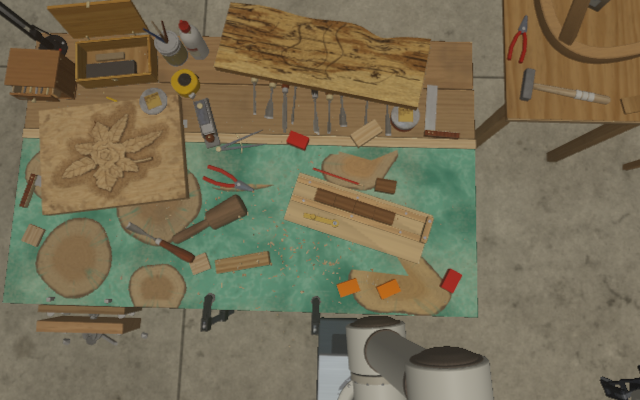

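View pics/side0.png

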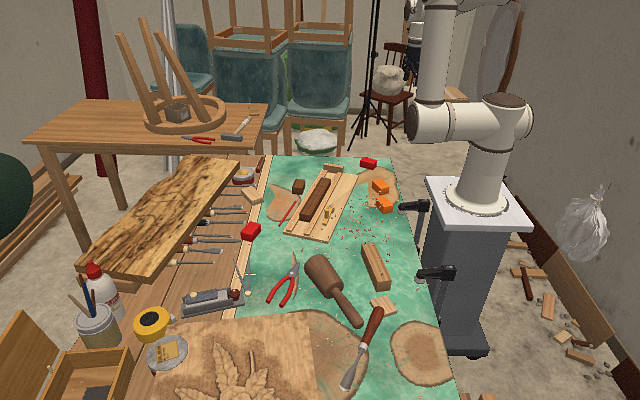

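The top view shows the jig at about (285–432, 175–260), the row at about (315–395, 188–222), the brass keeper at about (320, 218) and the end stop at about (425, 233). Possible look-alikes of block_4 are the orange blocks (348,288) and (388,289), the red ones (452,280) and (298,140), and the spare at (386,186). I choose the left end of the brown row in the channel and check it in a close crop.

Run:
```python
import cv2,numpy as np
a=cv2.imread('pics/top0.png')[165:270,275:440];b=cv2.imread('pics/side0.png')[155:250,260:380]
a=cv2.resize(a,None,fx=4.8,fy=4.8,interpolation=cv2.INTER_CUBIC)
cv2.imwrite('pics/c1.png',a)
```

```text
(no output)
```

View pics/c1.png

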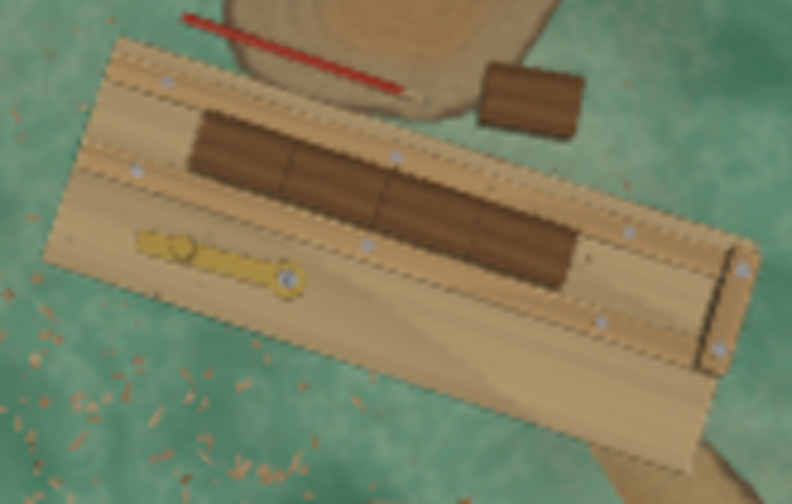

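```bash
cat > m.py <<'E'
from h import *
from scipy.optimize import least_squares
c=load('top0')
px=lambda x,y:((x+.5)/4.8-.5+275,(y+.5)/4.8-.5+165)
obs=[((120,38),(.05,.21),.012),((43,260),(-.1,.21),.012),((690,472),(-.1,-.21),.012),((288,279),(-.065,.06),.035),((735,247),(.039,-.19),.044),((700,368),(-.039,-.19),.044)]
P=np.array([ray(c,*px(*o[0]),o[2])[:2] for o in obs]);J=np.array([o[1] for o in obs])
T=lambda p,j:np.array([[np.cos(p[2]),-np.sin(p[2])],[np.sin(p[2]),np.cos(p[2])]])@np.array(j)+p[:2]
best=min((least_squares(lambda p:np.ravel([T(p,j)-q for j,q in zip(J,P)]),[.5,0,a]) for a in(0,.3,-.3)),key=lambda r:r.cost)
p=best.x;print('jig',p,best.fun.reshape(-1,2).round(4).tolist())
inv=lambda p,w:np.array([[np.cos(p[2]),np.sin(p[2])],[-np.sin(p[2]),np.cos(p[2])]])@(np.array(w)-p[:2])
if __name__=='__main__':
    for n,q,z in[('rearL',(203,111),.042),('rearR',(190,168),.042),('frontL',(578,234),.042),('frontR',(560,290),.042),('pegtop',(183,245),.066),('armtip',(138,241),.034)]:
        w=ray(c,*px(*q),z);print(n,w.round(4),inv(p,w[:2]).round(4))
    print('home',T(p,(0,.05)),'pivot',T(p,(-.065,.06)))
    side=load('side0')
    for j,z in[((.05,.21),.012),((-.1,.21),.012),((-.039,-.19),.044),((-.065,.06),.035)]: print(j,proj(side,[*T(p,j),z]))
E
python3 m.py
python3 - <<'E'
import cv2
b=cv2.imread('pics/side0.png')[155:250,260:380]
cv2.imwrite('pics/c2.png',cv2.resize(b,None,fx=6,fy=6,interpolation=cv2.INTER_CUBIC))
E
```

```text
jig [ 0.57247699  0.04551434 -0.29028737] [[0.0017, 0.0008], [-0.0006, 0.0011], [-0.0022, -0.0009], [-0.0005, -0.0006], [0.0015, -0.0008], [0.0001, 0.0004]]
rearL [0.6288 0.1768 0.042 ] [0.0163 0.1419]
rearR [0.5934 0.1836 0.042 ] [-0.0195  0.1383]
frontL [ 0.5595 -0.0525  0.042 ] [ 0.0156 -0.0977]
frontR [ 0.5252 -0.042   0.042 ] [-0.0202 -0.0974]
pegtop [0.5438 0.1853 0.066 ] [-0.0675  0.1257]
armtip [0.5487 0.2143 0.034 ] [-0.0711  0.1549]
home [0.58678836 0.09342243] pivot [0.52737013 0.12160884]
(0.05, 0.21) [282.0729388 230.5276644]
(-0.1, 0.21) [328.00027746 240.474512  ]
(-0.039, -0.19) [342.27502918 167.00046093]
(-0.065, 0.06) [330.79443064 205.42132193]
```

View pics/c2.png

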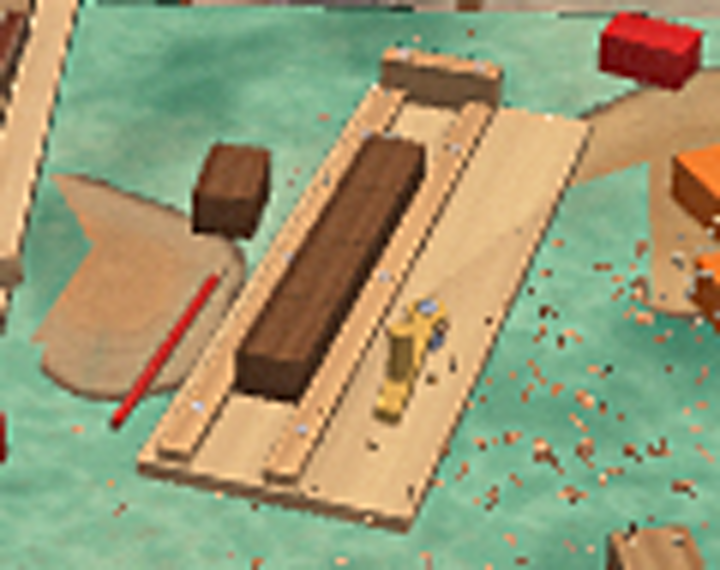

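The side view confirms this: the spare at crop (230,190), the red pencil, and the row's rear face at crop (270,375) with a free floor behind it. The peg stands at crop (400,350). Next I work out the tool orientation and the approach.

```bash
cat > go.py <<'E'
from m import *
from scipy.spatial.transform import Rotation as Ro
def tip():
    s=bot.read_state();q=s['eef_rot'];r=Ro.from_quat([q[1],q[2],q[3],q[0]]);M=r.as_matrix()
    t=s['position']+M[:,2]*.173
    jx=lambda v:np.degrees(np.arctan2(*(v[:2]@np.array([[np.cos(p[2]),-np.sin(p[2])],[np.sin(p[2]),np.cos(p[2])]]))[::-1])).round(1)
    print('t',s['time'],'tip',t.round(4),'jig',inv(p,t[:2]).round(4),'toolx ang in jig',jx(M[:,0]),'z',M[:,2].round(3),'F',s['ft_force'].round(2),'w',round(s['gripper_width'],2),'q6',s['qpos'].round(2)[[0,5]])
    return t
def to(j,z):
    d=np.array([*T(p,j),z])-tip();print('shift cm',(d*100).round(2))
E
python3 -c "
from go import *
to((-.001,.185),.09)"
```

```text
jig [ 0.57247699  0.04551434 -0.29028737] [[0.0017, 0.0008], [-0.0006, 0.0011], [-0.0022, -0.0009], [-0.0005, -0.0006], [0.0015, -0.0008], [0.0001, 0.0004]]
t 0.1 tip [ 0.3415 -0.4936  0.4039] jig [-0.067  -0.5827] toolx ang in jig -55.4 z [0.951 0.308 0.   ] F [0.49 0.55 0.45] w 1.0 q6 [-1.47 -0.21]
shift cm [ 28.3   71.67 -31.39]
```

```bash
sed -i "s/M\[:,2\]\*.173/M[:,1]*.173/; s/'z',M\[:,2\]/'toolaxis',M[:,1]/" go.py; sed -i "s/^p=best.x;print.*/p=best.x/" m.py
python3 -c "
from go import *
to((-.001,.185),.10)"
```

```text
t 0.1 tip [ 0.1769 -0.5465  0.2308] jig [-0.2096 -0.6805] toolx ang in jig -55.4 toolaxis [-0.     0.002 -1.   ] F [0.49 0.55 0.45] w 1.0 q6 [-1.47 -0.21]
shift cm [ 44.76  76.96 -13.08]
```

```bash
python3 -m pendant '1.9 3.2 0 0 0 2.3 0;1.9 3.2 0 0 0 2.3 0;1.9 3.2 0 0 0 2.3 0;1.9 3.2 0 0 0 2.3 0;1.9 3.2 0 0 0 2.3 0;1.9 3.2 0 0 0 2.3 0;1.9 3.2 0 0 0 2.3 0;1.9 3.2 0 0 0 2.3 0'
python3 -m pendant '1.9 3.2 0 0 0 2.3 0;1.9 3.2 0 0 0 2.3 0;1.9 3.2 0 0 0 2.3 0;1.9 3.2 0 0 0 2.3 0;1.9 3.2 0 0 0 2.3 0;1.9 3.2 0 0 0 2.3 0;1.9 3.2 0 0 0 2.3 0;1.9 3.2 0 0 0 2.3 0'
python3 -m pendant '1.8 3.2 -1.6 0 0 2.3 0;1.8 3.2 -1.6 0 0 2.3 0;1.8 3.2 -1.6 0 0 2.3 0;1.8 3.2 -1.6 0 0 2.3 0;1.8 3.2 -1.6 0 0 2.3 0;1.8 3.2 -1.6 0 0 2.3 0;1.8 3.2 -1.6 0 0 2.3 0;1.8 3.2 -1.6 0 0 2.3 0'
python3 -c "
from go import *
to((-.001,.185),.025)
snap('top','top1')
c=snap('side','side1')
cv2.imwrite('pics/c3.png',cv2.resize(c['image'][130:260,230:400,::-1],None,fx=4.5,fy=4.5,interpolation=2))"
```

```text
time: 0.77
position: [0.3293, -0.2893, 0.4043]
eef_rot: [0.631, -0.631, 0.319, -0.319]
ft_force: [1.2, 0.2, 0.5]
gripper_width: 0.004
time: 1.43
position: [0.4813, -0.0331, 0.4044]
eef_rot: [-0.674, 0.674, -0.214, 0.213]
ft_force: [0.3, -0.2, 0.1]
gripper_width: 0.004
time: 2.1
position: [0.6252, 0.2227, 0.2751]
eef_rot: [-0.699, 0.7, -0.103, 0.103]
ft_force: [0.2, -0.6, 1.0]
gripper_width: -0.003
t 2.1 tip [0.625  0.2226 0.1021] jig [-0.0004  0.1848] toolx ang in jig -0.1 toolaxis [-0.001 -0.    -1.   ] F [ 0.17 -0.58  1.03] w -0.0 q6 [0.16 0.45]
shift cm [-0.06  0.04 -7.71]
```

View pics/c3.png

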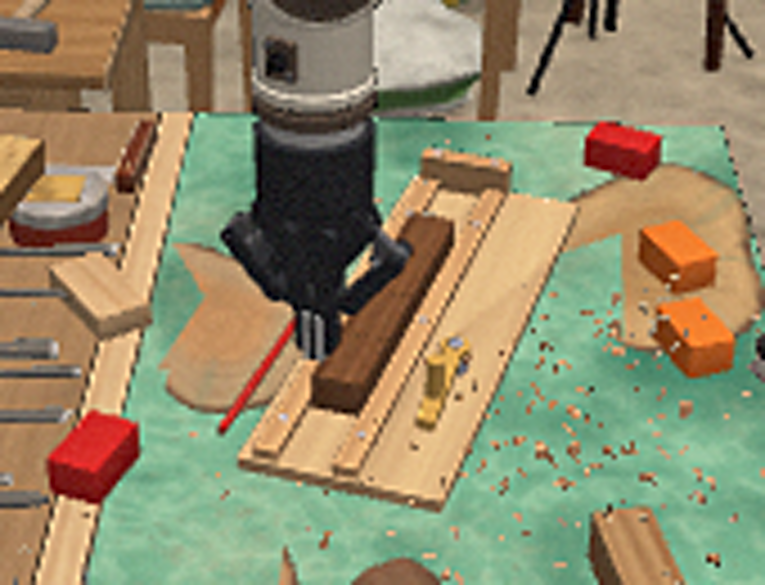

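The shut fingers hang above the open channel behind the row, at crop (315,345), with the row's rear face at (340,390). The knuckles flare to both sides along the jaw direction. I turn the tool +90° first, so that the flare lies along the channel and clears the peg, then descend.

```bash
python3 -m pendant '0 0 0 0 0 6.5 0;0 0 0 0 0 6.5 0;0 0 0 0 0 6.5 0;0 0 0 0 0 6.5 0;0 0 0 0 0 6.5 0;0 0 0 0 0 6.5 0;0 0 0 0 0 6.5 0'
python3 -m pendant '0 0 0 0 0 6.5 0;0 0 0 0 0 6.5 0;0 0 0 0 0 6.5 0;0 0 0 0 0 6.5 0;0 0 0 0 0 6.5 0;0 0 0 0 0 6.5 0;0 0 0 0 0 6 0;0 0 0 0 0 0 0'
python3 -m pendant '0 0 -1.5 0 0 0 0;0 0 -1.5 0 0 0 0;0 0 -1.5 0 0 0 0;0 0 -1.5 0 0 0 0;0 0 -1.5 0 0 0 0;0 0 0 0 0 0 0'
python3 -c "
from go import *
to((-.001,.155),.025)
c=snap('side','side2')
cv2.imwrite('pics/c4.png',cv2.resize(c['image'][150:250,250:380,::-1],None,fx=6,fy=6,interpolation=2))"
```

```text
time: 2.78
position: [0.6247, 0.2204, 0.2767]
eef_rot: [-0.685, 0.685, 0.176, -0.177]
ft_force: [0.2, 0.4, 0.0]
gripper_width: 0.001
time: 3.45
position: [0.6247, 0.2204, 0.2768]
eef_rot: [0.566, -0.566, -0.424, 0.424]
ft_force: [-0.3, -0.0, -0.3]
gripper_width: 0.001
time: 3.95
position: [0.6229, 0.2205, 0.1966]
eef_rot: [0.568, -0.565, -0.421, 0.426]
ft_force: [0.7, 0.6, -0.7]
gripper_width: -0.003
t 3.95 tip [0.6216 0.2203 0.0236] jig [-0.003   0.1815] toolx ang in jig 90.2 toolaxis [-0.008 -0.001 -1.   ] F [ 0.66  0.65 -0.74] w -0.0 q6 [ 0.16 -1.13]
shift cm [-0.57 -2.6   0.14]
```

View pics/c4.png

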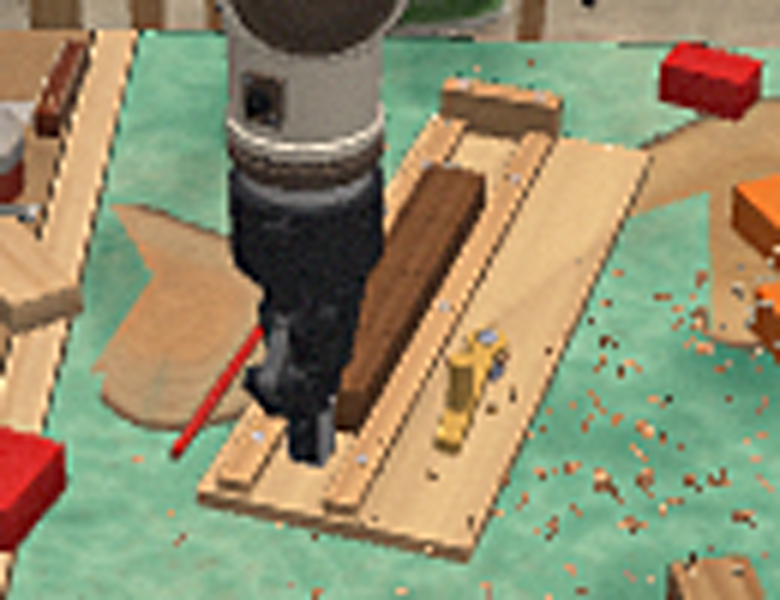

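The fingertip, at crop (312,450), sits in the channel behind the row's rear face. Starting the push.

```bash
python3 -m pendant '-0.14 -0.48 0 0 0 0 0;-0.14 -0.48 0 0 0 0 0;-0.14 -0.48 0 0 0 0 0;-0.14 -0.48 0 0 0 0 0;-0.14 -0.48 0 0 0 0 0;-0.14 -0.48 0 0 0 0 0;-0.14 -0.48 0 0 0 0 0;-0.14 -0.48 0 0 0 0 0'
python3 -c "
from go import *
tip()"
python3 -m pendant '-0.14 -0.48 0 0 0 0 0;-0.14 -0.48 0 0 0 0 0;-0.14 -0.48 0 0 0 0 0;-0.14 -0.48 0 0 0 0 0;-0.14 -0.48 0 0 0 0 0;-0.14 -0.48 0 0 0 0 0;-0.14 -0.48 0 0 0 0 0;-0.14 -0.48 0 0 0 0 0'
python3 -c "
from go import *
tip()"
```

```text
time: 4.67
position: [0.6139, 0.1823, 0.2024]
eef_rot: [-0.566, 0.566, 0.424, -0.423]
ft_force: [0.6, 2.5, 1.6]
gripper_width: -0.002
t 4.6667 tip [0.6141 0.1824 0.0294] jig [0.0007 0.1431] toolx ang in jig 90.2 toolaxis [ 0.001  0.001 -1.   ] F [0.62 2.51 1.64] w -0.0 q6 [ 0.1  -1.19]
time: 5.33
position: [0.6024, 0.1437, 0.2018]
eef_rot: [0.566, -0.566, -0.424, 0.424]
ft_force: [1.3, 3.0, 3.4]
gripper_width: 0.0
t 5.3333 tip [0.6024 0.1437 0.0288] jig [0.0006 0.1027] toolx ang in jig 90.3 toolaxis [ 0.  0. -1.] F [1.31 3.01 3.37] w 0.0 q6 [ 0.04 -1.25]
```

```bash
python3 -m pendant '-0.1 -0.34 0 0 0 0 0;-0.1 -0.34 0 0 0 0 0;-0.1 -0.34 0 0 0 0 0;-0.1 -0.34 0 0 0 0 0;-0.1 -0.34 0 0 0 0 0;-0.1 -0.34 0 0 0 0 0'
python3 -c "
from go import *
tip()
c=snap('top','top3')
cv2.imwrite('pics/c5.png',cv2.resize(c['image'][165:270,275:440,::-1],None,fx=4.8,fy=4.8,interpolation=2))"
```

```text
time: 5.83
position: [0.5964, 0.1234, 0.2017]
eef_rot: [0.566, -0.566, -0.424, 0.424]
ft_force: [1.2, 3.6, 2.8]
gripper_width: -0.0
t 5.8333 tip [0.5964 0.1234 0.0287] jig [0.0006 0.0815] toolx ang in jig 90.3 toolaxis [-0.  0. -1.] F [1.16 3.57 2.78] w -0.0 q6 [ 0.01 -1.28]
```

View pics/c5.png

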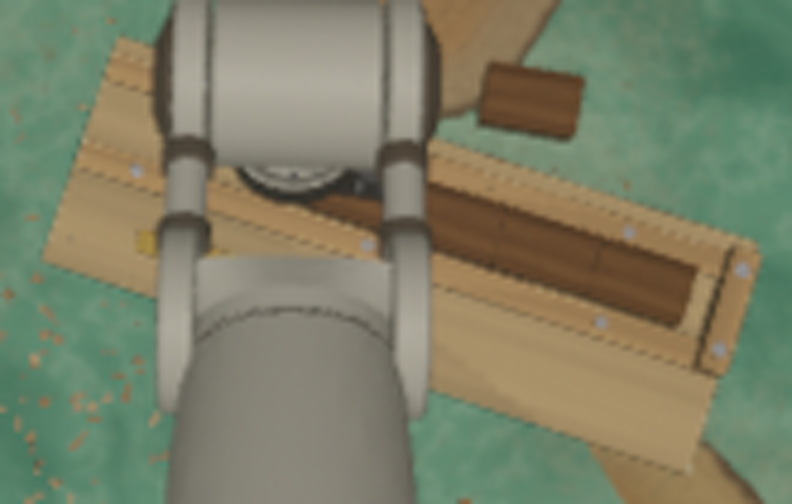

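The front edge of the row, at crop (688,297), is still about 16 mm short of the stop at about (712,310). The row is closed up and moving with the finger.

```bash
python3 -m pendant '-0.07 -0.24 0 0 0 0 0;-0.07 -0.24 0 0 0 0 0;-0.07 -0.24 0 0 0 0 0;-0.07 -0.24 0 0 0 0 0;-0.07 -0.24 0 0 0 0 0'
for i in 1; do python3 -m pendant '-0.03 -0.1 0 0 0 0 0;-0.03 -0.1 0 0 0 0 0'; done
python3 -m pendant '-0.03 -0.1 0 0 0 0 0;-0.03 -0.1 0 0 0 0 0'
python3 -c "
from go import *
tip()"
```

```text
time: 6.3
position: [0.5928, 0.1115, 0.2015]
eef_rot: [0.566, -0.566, -0.424, 0.424]
ft_force: [0.2, 1.6, 0.9]
gripper_width: -0.001
time: 6.47
position: [0.5923, 0.1095, 0.2015]
eef_rot: [0.566, -0.566, -0.423, 0.424]
ft_force: [1.0, 2.0, 1.4]
gripper_width: -0.002
time: 6.63
position: [0.5918, 0.108, 0.2016]
eef_rot: [0.566, -0.566, -0.424, 0.423]
ft_force: [2.0, 7.0, -0.0]
gripper_width: 0.001
t 6.6333 tip [0.5918 0.1082 0.0286] jig [0.0006 0.0656] toolx ang in jig 90.2 toolaxis [ 0.     0.001 -1.   ] F [ 2.    6.99 -0.01] w 0.0 q6 [-0.02 -1.31]
```

```bash
python3 -m pendant '-0.03 -0.1 0 0 0 0 0;0 0 0 0 0 0 0;0 0 0 0 0 0 0;0 0 0 0 0 0 0'
python3 -c "
from go import *
tip()
c=snap('top','top4')
cv2.imwrite('pics/c6.png',cv2.resize(c['image'][165:270,275:440,::-1],None,fx=4.8,fy=4.8,interpolation=2))"
```

```text
time: 6.97
position: [0.5917, 0.1077, 0.2018]
eef_rot: [0.566, -0.566, -0.425, 0.423]
ft_force: [2.6, 6.9, -0.8]
gripper_width: 0.004
t 6.9667 tip [0.592  0.1081 0.0288] jig [0.0008 0.0655] toolx ang in jig 90.2 toolaxis [ 0.001  0.002 -1.   ] F [ 2.63  6.85 -0.78] w 0.0 q6 [-0.02 -1.31]
```

View pics/c6.png

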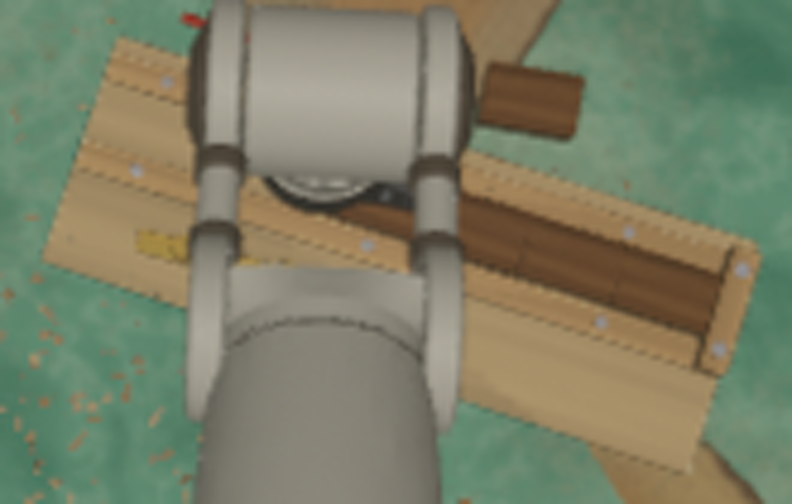

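The front block touches the stop at crop (715,300), no gap shows, and the force holds at about 7 N with the fingertip halted, so the row is home. Now I back off, lift, and go round to the outer side of the peg.

```bash
python3 -m pendant '0.2 0.67 0 0 0 0 0;0.4 1.34 0 0 0 0 0;0.4 1.34 0 0 0 0 0;0 0 2.5 0 0 0 0;0 0 2.5 0 0 0 0;0 0 2.5 0 0 0 0;0 0 0 0 0 0 0'
python3 -m pendant '-2.3 1.4 0 0 0 0 0;-2.3 1.4 0 0 0 0 0;-2.3 1.4 0 0 0 0 0;-2.4 1.3 0 0 0 0 0;0 0 0 0 0 0 0;0 0 0 0 0 0 0'
python3 -c "
from go import *
to((-.1,.126),.042)"
```

```text
time: 7.6
position: [0.6038, 0.1415, 0.2826]
eef_rot: [-0.564, 0.568, 0.427, -0.421]
ft_force: [1.0, -0.0, 0.3]
gripper_width: 0.002
time: 8.1
position: [0.5075, 0.1965, 0.2761]
eef_rot: [0.566, -0.566, -0.424, 0.425]
ft_force: [0.8, -0.3, 0.0]
gripper_width: -0.002
t 8.1 tip [0.5073 0.1964 0.1031] jig [-0.1056  0.1259] toolx ang in jig 90.4 toolaxis [-0.001 -0.001 -1.   ] F [ 0.81 -0.25  0.02] w -0.0 q6 [ 0.15 -1.14]
shift cm [ 0.54 -0.15 -6.11]
```

```bash
python3 -m pendant '0 0 -2 0 0 0 0;0 0 -2 0 0 0 0;0 0 -1.9 0 0 0 0;0.38 -0.11 0 0 0 0 0;0.38 -0.11 0 0 0 0 0;0.38 -0.11 0 0 0 0 0;0.38 -0.11 0 0 0 0 0;0 0 0 0 0 0 0'
cat > tab.py <<'E'
from go import *
t=tip()[:2]; P=T(p,(-.065,.06)); v=t-P; j=inv(p,t)-[-.065,.06]
print('r',np.hypot(*v),'finger polar deg cw from +y',np.degrees(np.arctan2(j[0],j[1])))
prev=t
for k in range(1,25):
    a=np.radians(-5*k);n=P+np.array([[np.cos(a),-np.sin(a)],[np.sin(a),np.cos(a)]])@v
    print(k,((n-prev)*100).round(2),end=' ');prev=n
E
python3 tab.py
```

```text
time: 8.77
position: [0.5255, 0.1905, 0.2193]
eef_rot: [-0.566, 0.567, 0.425, -0.422]
ft_force: [-0.5, -0.8, 0.7]
gripper_width: -0.003
t 8.7667 tip [0.5261 0.1906 0.0463] jig [-0.086   0.1257] toolx ang in jig 90.2 toolaxis [ 0.004  0.    -1.   ] F [-0.47 -0.84  0.74] w -0.0 q6 [ 0.13 -1.15]
r 0.06898513575908971 finger polar deg cw from +y -17.707861416035122
1 [ 0.6  -0.01] 2 [ 0.6  -0.07] 3 [ 0.59 -0.12] 4 [ 0.58 -0.17] 5 [ 0.56 -0.22] 6 [ 0.54 -0.27] 7 [ 0.51 -0.31] 8 [ 0.48 -0.36] 9 [ 0.45 -0.4 ] 10 [ 0.41 -0.44] 11 [ 0.38 -0.47] 12 [ 0.33 -0.5 ] 13 [ 0.29 -0.53] 14 [ 0.24 -0.55] 15 [ 0.19 -0.57] 16 [ 0.14 -0.59] 17 [ 0.09 -0.6 ] 18 [ 0.04 -0.6 ] 19 [-0.01 -0.6 ] 20 [-0.07 -0.6 ] 21 [-0.12 -0.59] 22 [-0.17 -0.58] 23 [-0.22 -0.56] 24 [-0.27 -0.54]
```

```bash
python3 -m pendant '0.6 -0.01 0 0 0 -5 0;0.6 -0.07 0 0 0 -5 0;0.59 -0.12 0 0 0 -5 0;0.58 -0.17 0 0 0 -5 0;0.56 -0.22 0 0 0 -5 0;0.54 -0.27 0 0 0 -5 0;0.51 -0.31 0 0 0 -5 0;0.48 -0.36 0 0 0 -5 0'
python3 tab.py; python3 -c "
from go import *
c=snap('side','side5')
cv2.imwrite('pics/c7.png',cv2.resize(c['image'][150:250,250:380,::-1],None,fx=6,fy=6,interpolation=2))"
```

```text
time: 9.43
position: [0.569, 0.1758, 0.2188]
eef_rot: [0.677, -0.677, -0.204, 0.202]
ft_force: [-0.4, 2.1, 0.3]
gripper_width: 0.004
t 9.4333 tip [0.5694 0.1759 0.0458] jig [-0.0403  0.1241] toolx ang in jig 50.0 toolaxis [ 0.002  0.001 -1.   ] F [-0.44  2.15  0.28] w 0.0 q6 [ 0.1  -0.49]
r 0.06865887643445881 finger polar deg cw from +y 21.079308409848878
1 [ 0.46 -0.39] 2 [ 0.42 -0.43] 3 [ 0.38 -0.46] 4 [ 0.34 -0.49] 5 [ 0.3  -0.52] 6 [ 0.25 -0.54] 7 [ 0.2  -0.56] 8 [ 0.15 -0.58] 9 [ 0.1  -0.59] 10 [ 0.05 -0.6 ] 11 [-0.  -0.6] 12 [-0.05 -0.6 ] 13 [-0.11 -0.59] 14 [-0.16 -0.58] 15 [-0.21 -0.56] 16 [-0.26 -0.54] 17 [-0.3  -0.52] 18 [-0.35 -0.49] 19 [-0.39 -0.46] 20 [-0.43 -0.42] 21 [-0.46 -0.38] 22 [-0.49 -0.34] 23 [-0.52 -0.3 ] 24 [-0.54 -0.25]
```

View pics/c7.png

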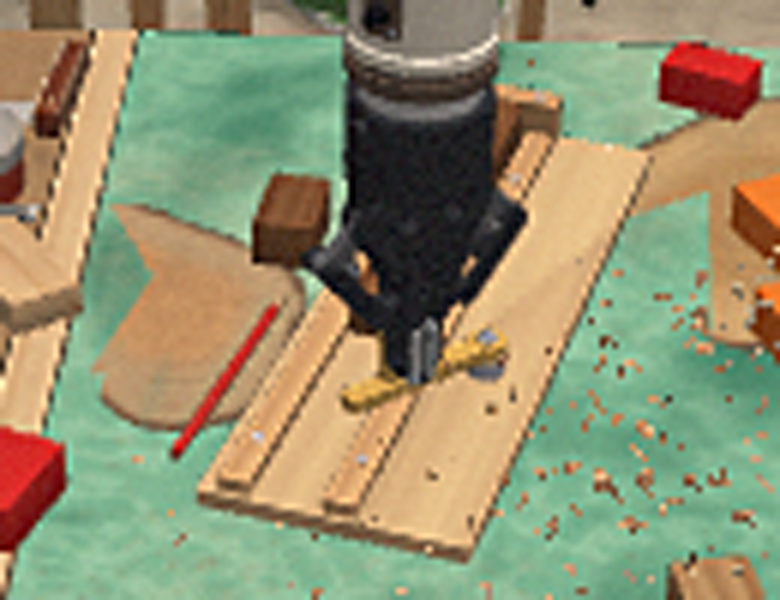

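The keeper is turning with the finger: its arm runs from crop (490,345) to (350,400), with the peg ahead of the finger. I continue the same arc.

```bash
python3 -m pendant '0.46 -0.39 0 0 0 -5 0;0.42 -0.43 0 0 0 -5 0;0.38 -0.46 0 0 0 -5 0;0.34 -0.49 0 0 0 -5 0;0.3 -0.52 0 0 0 -5 0;0.25 -0.54 0 0 0 -5 0;0.2 -0.56 0 0 0 -5 0;0.15 -0.58 0 0 0 -5 0'
python3 tab.py
```

```text
time: 10.15
position: [0.5935, 0.1358, 0.2184]
eef_rot: [0.706, -0.706, 0.04, -0.04]
ft_force: [-0.5, 1.6, -0.8]
gripper_width: -0.003
t 10.15 tip [0.5936 0.1359 0.0454] jig [-0.0056  0.0927] toolx ang in jig 10.1 toolaxis [ 0.001  0.    -1.   ] F [-0.5   1.61 -0.75] w -0.0 q6 [0.03 0.14]
r 0.06776026565279776 finger polar deg cw from +y 61.18591420524231
1 [ 0.1  -0.58] 2 [ 0.05 -0.59] 3 [-0.   -0.59] 4 [-0.05 -0.59] 5 [-0.11 -0.58] 6 [-0.16 -0.57] 7 [-0.21 -0.55] 8 [-0.25 -0.53] 9 [-0.3  -0.51] 10 [-0.34 -0.48] 11 [-0.38 -0.45] 12 [-0.42 -0.42] 13 [-0.45 -0.38] 14 [-0.49 -0.34] 15 [-0.51 -0.29] 16 [-0.54 -0.25] 17 [-0.56 -0.2 ] 18 [-0.57 -0.15] 19 [-0.58 -0.1 ] 20 [-0.59 -0.05] 21 [-0.59  0.  ] 22 [-0.59  0.05] 23 [-0.58  0.11] 24 [-0.57  0.16]
```

```bash
python3 -m pendant '0.1 -0.58 0 0 0 -5 0;0.02 -0.3 0 0 0 -2.5 0;0.02 -0.3 0 0 0 -2.5 0'
python3 -m pendant '0 -0.2 0 0 0 0 0;0 -0.1 0 0 0 0 0'
python3 -m pendant '0 -0.1 0 0 0 0 0;0 -0.1 0 0 0 0 0'
python3 tab.py|head -2
```

```text
time: 10.4
position: [0.5949, 0.124, 0.2184]
eef_rot: [0.7, -0.7, 0.101, -0.101]
ft_force: [0.2, 1.8, -0.7]
gripper_width: -0.001
time: 10.57
position: [0.5948, 0.1217, 0.2183]
eef_rot: [0.701, -0.699, 0.1, -0.1]
ft_force: [-0.2, 7.7, 0.5]
gripper_width: -0.003
time: 10.73
position: [0.5947, 0.121, 0.2184]
eef_rot: [0.702, -0.698, 0.1, -0.1]
ft_force: [0.1, 14.1, 0.5]
gripper_width: -0.002
t 10.7333 tip [0.5949 0.1219 0.0454] jig [-0.0004  0.0796] toolx ang in jig 0.4 toolaxis [ 0.001  0.005 -1.   ] F [ 0.09 14.13  0.47] w -0.0 q6 [0.   0.28]
r 0.06755734924310042 finger polar deg cw from +y 73.09160249398191
```

The force has risen to 14 N and the finger no longer advances, so the keeper is on its hard stop. I hold briefly, back off, lift clear and look.

```bash
python3 -m pendant '0 0 0 0 0 0 0;0 0 0 0 0 0 0;0 0 0 0 0 0 0;0.2 0.6 0 0 0 0 0;0.4 1.34 0 0 0 0 0;0.5 1.8 0 0 0 0 0;0 0 3.5 0 0 0 0;0 0 3.5 0 0 0 0'
python3 -m pendant '-1 3.5 2 0 0 0 0;-1 3.5 2 0 0 0 0;-1 3.5 2 0 0 0 0;-1 3.5 2 0 0 0 0;-1 3.5 0 0 0 0 0;-1 3.5 0 0 0 0 0;0 0 0 0 0 0 0;0 0 0 0 0 0 0'
python3 -c "
from go import *
tip()
c=snap('side','side6');c=snap('top','top6')
cv2.imwrite('pics/c8.png',cv2.resize(c['image'][165:270,275:440,::-1],None,fx=4.8,fy=4.8,interpolation=2))"
```

```text
time: 11.4
position: [0.6047, 0.1578, 0.2855]
eef_rot: [-0.699, 0.701, -0.102, 0.097]
ft_force: [0.7, -0.3, 0.9]
gripper_width: 0.0
time: 12.07
position: [0.5448, 0.3687, 0.3678]
eef_rot: [-0.7, 0.7, -0.099, 0.099]
ft_force: [1.1, 0.2, -0.8]
gripper_width: 0.001
t 12.0667 tip [0.5448 0.3686 0.1948] jig [-0.1189  0.3016] toolx ang in jig 0.5 toolaxis [ 0.001 -0.    -1.   ] F [ 1.07  0.18 -0.8 ] w 0.0 q6 [0.41 0.69]
```

View pics/c8.png

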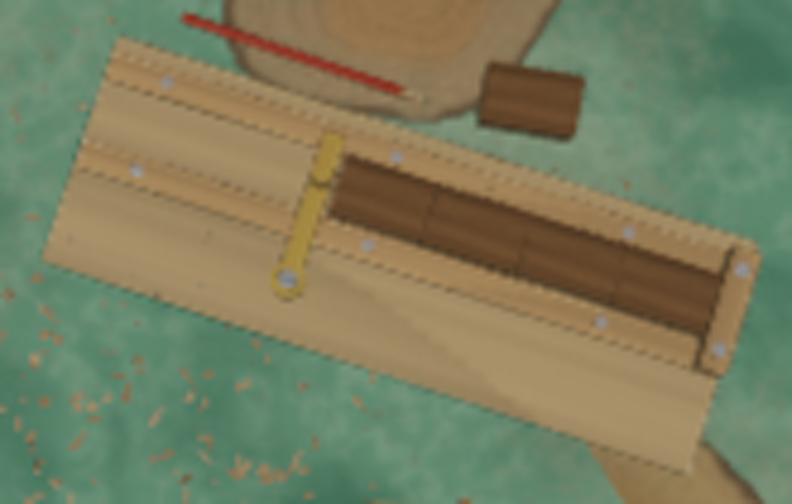

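```bash
python3 -c "
from m import *
c=load('top6')
for n,q,z in[('armtip',(333,134),.034),('pivot',(288,279),.034),('rearL',(345,155),.042),('rearR',(331,214),.042),('s34',(429,212),.042),('s23',(521,257),.042),('s12',(613,283),.042),('front',(714,303),.042)]: print(n,inv(p,ray(c,*px(*q),z)[:2]).round(4))
"
```

```text
armtip [0.0289 0.0622]
pivot [-0.0646  0.0607]
rearL [0.0176 0.0511]
rearR [-0.0195  0.0481]
s34 [ 0.0002 -0.008 ]
s23 [-0.0085 -0.0691]
s12 [-0.0062 -0.1264]
front [ 0.0012 -0.1876]
```

Rear face at y ≈ 0.050 (home is 0.050), keeper angle ≈ 1.56 rad, and the robot is clear, so I hand the job in.

```bash
python3 -c "
from station import bot
print(bot.finish_job())"
```

```text
the job is handed in; nothing more can be done
None
```

I pushed the four-block row home with the shut fingers, pressing only on the rear of block_4, until the force held at about 7 N and the finger stopped advancing. I then turned the keeper by its peg along a 90° arc until it hit its stop at about 14 N, backed off, and handed in at about 12 s. `finish_job()` gives no verdict.

The last top picture agreed with the goal:
- **Row:** the rear face is at jig y ≈ 0.050 m, where home is 0.050. The front face reads about −0.188 m against the stop at −0.190, which is within my 2–3 mm measuring error. No gaps between the blocks can be seen.
- **Keeper:** it reads about 1.56 rad, straight across the channel behind block_4.
- **Other things:** the spare block and pencil have not moved. The arm never came near the remaining objects, so I did not measure them again.

No check failed.

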